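# Tip the vial heating block bores-up against the rest plate

## Task

The vials are to be warmed next: push the metal heating block with the four wide bores against the edge of the low grey plate and tip it over that edge, so that it lies flat on the plate, square to the edge, with its bores facing up. Tip it, do not lift it off the table, and leave the block with the nine narrow bores standing where it is.

Things in the scene. Friction and masses are not known exactly. Their poses are not given: they have to be found in the camera images.
- vial_block_center (a point): Centre of the aluminium heating block with four wide bores (26 mm, 34 mm deep). Stands loose, 4 to 10 mm in front of the plate: 84 mm tall (z), 76 wide (y), 44 thick (x), about 0.5 kg. The point is half-way up, 42 mm over the table. Axes at the start: z up, x horizontally towards the plate; bores open to -x, the robot's side. Tipped flat on the plate, the point is 34 mm up and x points down.
- tube_block_center (a point): Centre of the other aluminium heating block, same outer size and stance (84 mm tall, 76 mm wide, 44 mm thick), with nine narrow bores (12 mm, three by three); it stands beside the first, about 34 mm from it, either to its left or its right, and is to be left standing. Same axes.
- rest_plate: Low grey painted rest plate fixed to the table: 100 mm deep (its x), 220 mm wide (its y), 12 mm thick. The origin lies at the table's height under the middle of its front edge (the edge next to the blocks, which works as the stop for a block's foot); x points horizontally from that edge over the plate, away from the blocks, y along the edge, z up.
Mind the look-alikes: they are no part of the job. Leave any pink look-alike of the part that bears vial_block_center alone.

How it is judged:
At the end, for the whole second after the job is handed in: The four-bore block lies still and flat on the plate (within 10 degrees), bores up, its centre 8 to 60 mm in from the plate's front edge and within 95 mm of the plate's middle sideways, square to the edge within 10 degrees; the nine-bore block still stands, within 20 mm of its start (angle between vial_block_center's own x axis and vertical above 2.967 rad and height (world z) of vial_block_center between 0.028 and 0.042 m and x of vial_block_center in the frame of rest_plate between 0.008 and 0.06 m and y of vial_block_center in the frame of rest_plate between -0.095 and 0.095 m and angle between the y axis of vial_block_center and the y axis of rest_plate, either way round below 0.18 rad and linear speed of vial_block below 0.02 m/s and angle between tube_block_center's own z axis and vertical below 0.17 rad and distance of tube_block_center from where it was at the start of the episode below 0.02 m); the robot touches nothing.
It fails at once if the four-bore block is lifted (its centre more than 75 mm over the table) (height (world z) of vial_block_center above 0.075 m).
It fails at once if the nine-bore block is tipped (angle between tube_block_center's own z axis and vertical above 0.5 rad).
It also fails if it takes over 35 s, if anything falls off the work surface, if the arm or the gripper's body presses on something with over 40 N, if the wrist force passes 120 N, or if a joint passes its speed limit or range.

## Robot

A 6-joint arm with a two-finger parallel gripper is mounted at the origin on a cart in front of the work surface, level with it; the furniture and walls round the work are solid. World frame = base frame: x ahead of the robot, y to its left, z up, the work surface at z = 0. Lengths are in m, angles in rad, forces in N, time in s.
With the tool pointing down it reaches from about 0.3 to 0.775 m from the base axis. Payload 14.6 kg.
Tool frame: the origin (TCP) lies midway between the tips of the shut fingers; the grasp point (between the pads) lies 19 mm behind it; z points along the fingers, y is the line along which they close (so a half turn about z gives the same grasp; the last joint's range is limited). The gripper opens to 94 mm and grips with 3 to 60 N. Pads are 16 mm wide; open, the fingers measure 119 mm over their backs; the gripper's body (75 mm by 177 mm) begins 78 mm behind the grasp point.
Start: joints at [-1.209, 0.3, 1.521, -0, 1.321, -0.067], TCP at [0.229, -0.5, 0.205] pointing down, gripper open.
Joint ranges: [-3.03, 3.03], [-0.79, 2.21], [0.23, 2.52], [-1.04, 4.18], [0, 3.07], [-2.55, 2.55]. Speed limits (rad/s): [2.22, 2.22, 2.57, 3.14, 3.14, 3.14].

## Interface

Orientations are given as [roll, pitch, yaw] about the fixed x, y, z axes, in that order (R = Rz(yaw) Ry(pitch) Rx(roll)).
In Python, from station import ctrl gives the robot as it stands. The module is installed in compiled form; this text tells all that it offers.
- The arm moves only by the tool servo_tool, never from a script. Its argument "plan" is a list of rows, each a list of 7 numbers: the opening in per cent of the stroke, from 0 (shut) to 100 (fully open), then the shift along the tool's x, y, z in m, then the turn, a rotation vector about the tool's x, y, z in rad. A call has exactly 8 rows; each row shifts and turns the commanded pose from where the row before left it, along the tool's axes as they then stand; what a row does not reach is not made up. A row lasts 1/8 s, in which the tool goes at most 62.5 mm and 10.7 degrees, less where a joint would pass 70% of its speed; a pose out of reach is approached as far as the arm can. A call with a gripper value outside its range is refused whole. The fingers move at their own pace and stop on an object; "force" is the grip in N (left out, the last holds). Time passes only in rows, so rows that do not move let the fingers close, or fill a call up. It gives the time, the measured TCP pose, the force, the opening and the grip force at its end, in the units of the state.
- ctrl.get_obs(): the state, without advancing time (a new reading comes with each control period).
- ctrl.camera(name): name is "scene" or "side" or "wrist"; returns a dict with "pixels" (384x512x3 uint8, red, green, blue), "z_map" (384x512 float32, m along the optical axis (not along the pixel's ray), 0 where there is no reading), "mtx" (3x3 intrinsics, pixels), "pose" (4x4, takes a point from camera to world coordinates). Camera axes: x right, y up, looking along -z (the intrinsics and any distortion apply to the point x, -y, -z); pixel columns grow to the right and rows downward; lengths in m; the calibration is good to about 2 mm. A picture is of the moment at which its call begins.
- ctrl.hand_in(): hands the job in; it is judged then, once.
The state is a dict: "time_s": time; "qpos": joint angles; "joint_vel": joint speeds; "tau": joint torques, N m; "ee_pos": TCP position; "eef_rot": TCP orientation; "force": force on the tool from outside, world axes, zero at the start; "moment": the same for the moment, N m; "grip_width": finger opening in m; "grip_force": force on a finger pad.
Only numpy, scipy, OpenCV 4.12 (cv2) and the standard library are available. Lean on these libraries where they do the work, as an engineer would, in place of code of your own. Each camera call takes 0.05 s, during which the arm holds its last target. There are 200 camera calls.

## Working session

There is one attempt and no reset: what is moved stays moved. The work goes in short steps, Python scripts to look and compute and a tool call to move; the robot and the scene stay as the last step left them, time stands still between calls to the robot, and variables do not carry over. Pictures are saved under pics/ and viewed, at most 10 in all, crops included, and the job is handed in when it is done.

Besides the shell and the picture viewer there is one more tool, called by a JSON object that holds its "name" and its "arguments", one argument or row to a line. servo_tool: Moves the arm, as the interface text tells. Its arguments: {"type":"object","properties":{"plan":{"type":"array","items":{"type":"array","items":{"type":"number"}}},"force":{"type":"number"}},"required":["plan"]}

```bash
mkdir -p pics; cat > h.py <<'E'
import numpy as np, cv2
from station import ctrl
def shot(n,f=None):
    c=ctrl.camera(n)
    if f: cv2.imwrite('pics/'+f,c['pixels'][:,:,::-1])
    return c
def cloud(c):
    z=c['z_map']; h,w=z.shape; v,u=np.mgrid[:h,:w]; K=c['mtx']
    p=np.stack([(u-K[0,2])/K[0,0]*z,-(v-K[1,2])/K[1,1]*z,-z],-1)
    return p@c['pose'][:3,:3].T+c['pose'][:3,3]
E
python3 - <<'E'
from h import *
a=shot('scene','s1.png');b=shot('side','d1.png')
cv2.imwrite('pics/both.png',cv2.resize(np.vstack([a['pixels'],b['pixels']])[:,:,::-1],(400,600)) if 0 else np.vstack([a['pixels'],b['pixels']])[:,:,::-1])
for c in (a,b): print(c['pose'].round(3),c['mtx'].round(1))
print(ctrl.get_obs())
E
```

```text
[[-0.888  0.337 -0.313  0.292]
 [-0.46  -0.653  0.602  0.199]
 [-0.001  0.678  0.735  0.675]
 [ 0.     0.     0.     1.   ]] [[440.2   0.  250.4]
 [  0.  440.2 186.4]
 [  0.    0.    1. ]]
[[-0.999 -0.028  0.023  0.582]
 [ 0.035 -0.548  0.836  0.412]
 [-0.011  0.836  0.548  0.52 ]
 [ 0.     0.     0.     1.   ]] [[467.2   0.  255.5]
 [  0.  467.2 191.3]
 [  0.    0.    1. ]]
{'time_s': 0.1, 'qpos': array([-1.20860417e+00,  3.00423938e-01,  1.52149321e+00, -9.72043284e-07,
        1.32067777e+00, -6.65562778e-02]), 'joint_vel': array([-0.0015809 , -0.00179291, -0.00162654, -0.00066877,  0.00194665,
       -0.00100639]), 'tau': array([ 9.81428857e-04, -5.32649016e+01, -3.53285229e+01,  7.09335739e-02,
        2.35088967e-02, -6.43217754e-05]), 'ee_pos': array([ 0.2285941 , -0.50000337,  0.20494937]), 'eef_rot': array([-3.14059254e+00, -6.57184178e-05,  4.28748638e-01]), 'force': array([ 0.37500828, -0.4899685 , -0.24822529]), 'moment': array([-0.0320168 ,  0.00726927, -0.01578037]), 'grip_force': 0.0, 'grip_width': 0.09403274619434045}
```

View pics/s1.png

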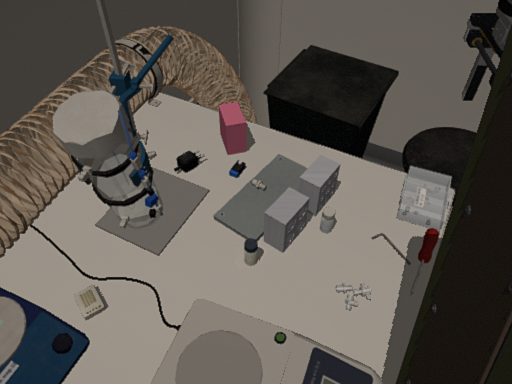

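View pics/d1.png

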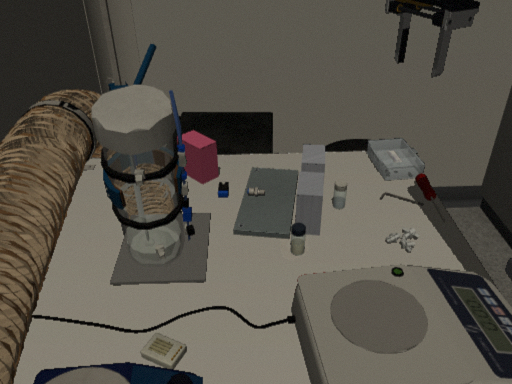

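The scene view shows two grey blocks at about (287,220) and (319,185), in front of the plate (265,195). The pink look-alike is at (233,128). The side view shows the same blocks at (310,205) and (314,160), with the plate to their left.

```bash
python3 - <<'E'
from h import *
a=shot('scene');b=shot('side')
ca=cv2.resize(a['pixels'][145:275,200:360],(640,520),interpolation=cv2.INTER_CUBIC)
cv2.imwrite('pics/crop1.png',ca[:,:,::-1])
for n,c in(('scene',a),('side',b)):
    P=cloud(c); 
    roi=(P[...,0]>.2)&(P[...,0]<.75)&(P[...,1]>-.4)&(P[...,1]<.2)
    hsv=cv2.cvtColor(c['pixels'],cv2.COLOR_RGB2HSV)
    m=(np.abs(P[...,2]-.084)<.005)&roi&(hsv[...,1]<60)
    k,l,s,ce=cv2.connectedComponentsWithStats(m.astype('uint8'))
    for i in range(1,k):
        if s[i,4]>80:
            q=P[l==i]; print(n,'top',ce[i].round(),s[i,4],q.mean(0).round(4),cv2.minAreaRect((q[:,:2]*1000).astype('float32')))
    m=(np.abs(P[...,2]-.012)<.004)&roi
    k,l,s,ce=cv2.connectedComponentsWithStats(m.astype('uint8'))
    for i in range(1,k):
        if s[i,4]>800:
            q=P[l==i]; print(n,'plate',ce[i].round(),s[i,4],q.mean(0).round(4),cv2.minAreaRect((q[:,:2]*1000).astype('float32')))
E
```

```text
scene top [318. 174.] 597 [ 0.4455 -0.3685  0.0847] ((446.5842590332031, -372.344970703125), (62.16642761230469, 44.933082580566406), 81.17340850830078)
scene top [287. 206.] 914 [ 0.4646 -0.2709  0.0848] ((465.3699035644531, -273.0740966796875), (78.35859680175781, 44.97271728515625), 79.94232940673828)
scene top [131. 211.] 101 [ 0.7013 -0.1382  0.0839] ((709.7659301757812, -136.1956787109375), (70.09420013427734, 21.459257125854492), 26.03584098815918)
scene plate [254. 204.] 2620 [ 0.5459 -0.3051  0.013 ] ((542.0803833007812, -317.4941101074219), (174.49078369140625, 100.81175231933594), 82.91814422607422)
scene plate [167. 214.] 2850 [ 0.6859 -0.2078  0.0109] ((697.055419921875, -209.6305694580078), (179.21102905273438, 105.68183135986328), 89.96675872802734)
side top [313. 157.] 390 [ 0.4492 -0.3666  0.0842] ((449.0338439941406, -371.9244079589844), (62.765235900878906, 42.92629623413086), 81.10501861572266)
side top [310. 185.] 661 [ 0.4678 -0.2687  0.0843] ((466.9539794921875, -273.674560546875), (79.68704223632812, 43.8631477355957), 79.80187225341797)
side top [157. 238.] 224 [ 0.7128 -0.1352  0.0841] ((707.2158813476562, -144.84622192382812), (85.46414947509766, 30.31060791015625), 35.62466812133789)
side plate [267. 208.] 2703 [ 0.5402 -0.3049  0.0125] ((539.980712890625, -319.1903381347656), (177.64923095703125, 99.90414428710938), 79.6463851928711)
side plate [186. 256.] 2187 [ 0.6808 -0.1786  0.0105] ((698.3713989257812, -208.69537353515625), (180.55477905273438, 103.15194702148438), 89.96692657470703)
side plate [163. 350.] 926 [0.6939 0.0104 0.0134] ((694.5216674804688, 7.820024490356445), (36.91290283203125, 50.3411865234375), 61.49068069458008)
```

View pics/crop1.png

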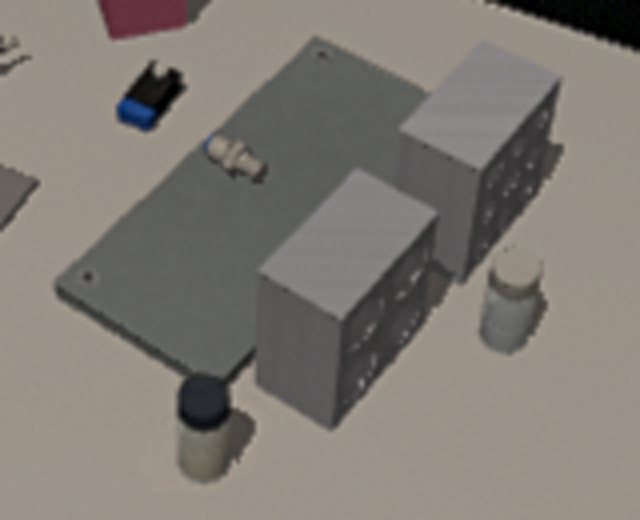

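The crop shows the near block (crop ~(350,290)) with about four bores on its right face. The far block (crop ~(490,160)) shows a 3x3 pattern. A small fitting lies on the plate (crop (237,157)), and there are vials at (205,430) and (512,300).

Candidates for the target are:
- the near grey block at (287,220): four bores, my choice
- the far grey block at (319,185): nine bores
- the pink block at (233,128): leave alone

Next I'll measure the plate frame and obstacles, and check the choice once more with the hand closer.

```bash
python3 - <<'E'
from h import *
yaw=np.radians(-10.1); R=np.array([[np.cos(yaw),np.sin(yaw)],[-np.sin(yaw),np.cos(yaw)]])
o=np.array([.4662,-.2734])
for n in('scene','side'):
    c=shot(n); P=cloud(c); L=(P[...,:2]-o)@R.T
    z=P[...,2]; m=(abs(z-.0125)<.0045)&(L[...,0]>0.018)&(L[...,0]<.16)&(abs(L[...,1]+.05)<.2)
    k,l,s,ce=cv2.connectedComponentsWithStats(m.astype('uint8')); i=1+s[1:,4].argmax(); q=L[l==i]
    print(n,'plate local x',np.percentile(q[:,0],[.5,2,50,98,99.5]).round(4),'y',np.percentile(q[:,1],[.5,2,98,99.5]).round(4))
    m=(z>.019)&(z<.07)&(L[...,0]>-.25)&(L[...,0]<.17)&(L[...,1]>-.22)&(L[...,1]<.14)&~((L[...,0]>-.03)&(L[...,0]<.03)&(L[...,1]<.05))
    k,l,s,ce=cv2.connectedComponentsWithStats(m.astype('uint8'))
    for i in range(1,k):
        if s[i,4]>8:
            q=L[l==i]; print('  obj px',ce[i].round(),s[i,4],'x',q[:,0].min().round(3),q[:,0].max().round(3),'y',q[:,1].min().round(3),q[:,1].max().round(3),'z',z[l==i].max().round(3))
E
```

```text
scene plate local x [0.0301 0.0369 0.085  0.1268 0.1283] y [-0.1633 -0.1586  0.0538  0.055 ]
  obj px [258. 183.] 90 x 0.086 0.12 y -0.065 -0.05 z 0.03
  obj px [422. 207.] 1115 x -0.231 -0.134 y -0.22 -0.161 z 0.038
  obj px [328. 217.] 248 x -0.069 -0.045 y -0.068 -0.044 z 0.057
  obj px [429. 243.] 288 x -0.241 -0.214 y -0.165 -0.092 z 0.027
  obj px [251. 249.] 274 x 0.001 0.024 y 0.076 0.099 z 0.057
side plate local x [0.031  0.0323 0.0783 0.1283 0.13  ] y [-0.163  -0.1577  0.0547  0.0561]
  obj px [400. 163.] 742 x -0.23 -0.131 y -0.22 -0.161 z 0.036
  obj px [426. 183.] 151 x -0.237 -0.213 y -0.164 -0.093 z 0.025
  obj px [340. 190.] 255 x -0.066 -0.043 y -0.068 -0.044 z 0.056
  obj px [255. 191.] 95 x 0.089 0.121 y -0.066 -0.048 z 0.029
  obj px [298. 235.] 328 x 0.004 0.027 y 0.075 0.1 z 0.056
```

{"name": "servo_tool", "arguments": {
  "plan": [
    [0,0,0,0,0,0,0.15],
    [0,0,0,0,0,0,0.15],
    [0,0,0,0,0,0,0.15],
    [0,0,0,0,0,0,0.15],
    [0,0,0,0,0,0,0],
    [0,0,0,0,0,0,0],
    [0,0,0,0,0,0,0],
    [0,0,0,0,0,0,0]
  ]
}}

```text
time_s: 1.3
ee_pos: [0.2287, -0.5002, 0.2054]
eef_rot: [3.142, 0.0, -0.17]
force: [-0.1, -0.6, -0.3]
grip_width: 0.0174
grip_force: 0.0
```

{"name": "servo_tool", "arguments": {
  "plan": [
    [0,0.0195,-0.038,0,0,0,0],
    [0,0.0195,-0.038,0,0,0,0],
    [0,0.0195,-0.038,0,0,0,0],
    [0,0.0195,-0.038,0,0,0,0],
    [0,0.0195,-0.038,0,0,0,0],
    [0,0.0195,-0.037,0,0,0,0],
    [0,0.0187,-0.037,0,0,0,0.006],
    [0,0,0,0,0,0,0]
  ]
}}

```text
time_s: 2.3
ee_pos: [0.4084, -0.2615, 0.2055]
eef_rot: [-3.141, -0.0, -0.174]
force: [-0.3, -0.2, -0.1]
grip_width: 0.0003
grip_force: 0.0
```

```bash
python3 - <<'E'
from h import *
w=shot('wrist','w1.png')
o=ctrl.get_obs(); d=o['ee_pos'][:2]-np.array([.4662,-.2734]); c,s=np.cos(-.176),np.sin(-.176)
print(o['ee_pos'],o['eef_rot'],'local',c*d[0]+s*d[1],-s*d[0]+c*d[1])
E
```

```text
[ 0.40773369 -0.26259822  0.20549303] [ 3.14148524e+00 -6.50992360e-05 -1.74609253e-01] local -0.05945443642111216 0.00039788788523845674
```

View pics/w1.png

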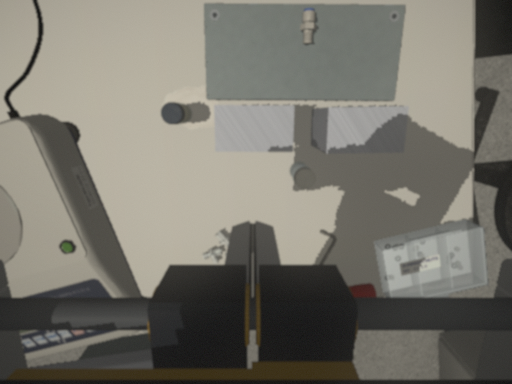

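The wrist view shows both block tops at (255,130) and (367,130), in front of the plate (305,50), with the shut fingers centred on the left block. The bore faces aren't visible, so I'll enlarge them from the first scene picture.

```bash
python3 - <<'E'
import cv2,numpy as np
a=cv2.imread('pics/s1.png',0)
c=lambda x,y,w,h: cv2.resize(cv2.createCLAHE(4,(2,2)).apply(a[y:y+h,x:x+w].copy()),None,fx=10,fy=10,interpolation=cv2.INTER_LANCZOS4)
cv2.imwrite('pics/crop2.png',np.hstack([c(278,190,36,60),c(312,160,36,60)]))
E
```

```text
(no output)
```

View pics/crop2.png

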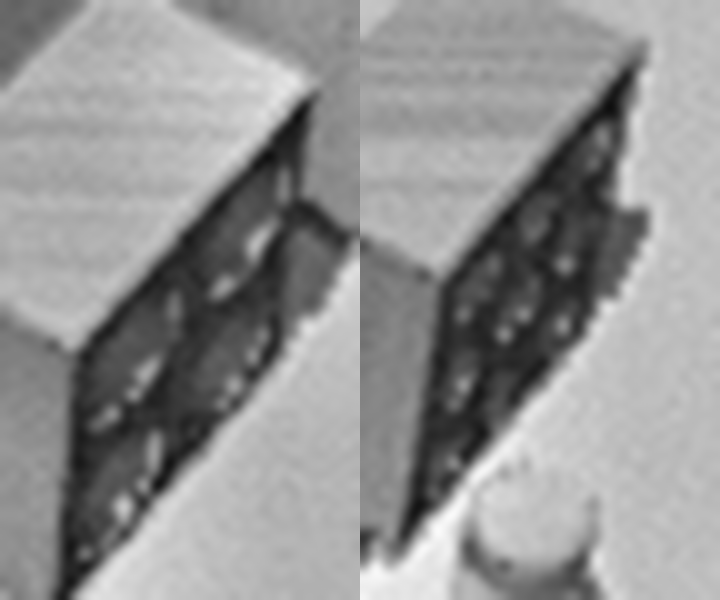

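The left panel (near block, scene ~(297,215)) clearly shows 2x2 wide bores. The right panel shows 3x3 narrow bores, so the near block is the target. I'll descend and make the low push.

{"name": "servo_tool", "arguments": {
  "plan": [
    [0,0,0,0.045,0,0,0],
    [0,0,0,0.045,0,0,0],
    [0,0,0,0.045,0,0,0],
    [0,0,0,0.035,0,0,0],
    [0,0.008,0,0,0,0,0],
    [0,0.008,0,0,0,0,0],
    [0,0.006,0,0,0,0,0],
    [0,0.003,0,0,0,0,0]
  ]
}}

```text
time_s: 3.35
ee_pos: [0.4328, -0.2679, 0.0364]
eef_rot: [3.141, -0.001, -0.177]
force: [0.9, 0.2, 0.6]
grip_width: 0.0008
grip_force: 0.0
```

{"name": "servo_tool", "arguments": {
  "plan": [
    [0,0.002,0,0,0,0,0],
    [0,0.002,0,0,0,0,0],
    [0,0.002,0,0,0,0,0],
    [0,0.002,0,0,0,0,0],
    [0,0.0015,0,0,0,0,0],
    [0,0.001,0,0,0,0,0],
    [0,0,0,0,0,0,0],
    [0,0,0,0,0,0,0]
  ]
}}

```text
time_s: 4.35
ee_pos: [0.4419, -0.2693, 0.0355]
eef_rot: [-3.141, 0.001, -0.177]
force: [-4.3, 0.7, 4.3]
grip_width: 0.0004
grip_force: 2.6
```

```bash
cat > m.py <<'E'
from h import *
o=ctrl.get_obs(); d=o['ee_pos'][:2]-np.array([.4662,-.2734]); c,s=np.cos(-.176),np.sin(-.176)
print(o['time_s'],o['ee_pos'],o['force'],'tcp local',c*d[0]+s*d[1],-s*d[0]+c*d[1])
R=np.array([[c,s],[-s,c]])
for n in('scene','side'):
    P=cloud(shot(n,'%s_%d.png'%(n,o['time_s']*10))); L=(P[...,:2]-np.array([.4662,-.2734]))@R.T
    for t in(.084,.056):
        m=(abs(P[...,2]-t)<.005)&(abs(L[...,1]+.04)<.11)&(L[...,0]>-.04)&(L[...,0]<.14)
        k,l,s_,ce=cv2.connectedComponentsWithStats(m.astype('uint8'))
        for i in range(1,k):
            if s_[i,4]>150: print(n,t,ce[i].round(),s_[i,4],np.round(cv2.minAreaRect((L[l==i]*1000).astype('float32')),1) if 0 else cv2.minAreaRect((L[l==i]*1000).astype('float32')))
E
python3 m.py
```

```text
4.35 [ 0.44192496 -0.2693498   0.03546921] [-4.29482422  0.65577965  4.27825446] tcp local -0.024609195486212408 -0.0002627474539628107
side 0.084 [307. 187.] 538 ((-2.4030933380126953, 0.2036895751953125), (79.29522705078125, 62.48564529418945), 89.4656982421875)
```

{"name": "servo_tool", "arguments": {
  "plan": [
    [0,0.001,0,0,0,0,0],
    [0,0.001,0,0,0,0,0],
    [0,0.001,0,0,0,0,0],
    [0,0.001,0,0,0,0,0],
    [0,0,0,0,0,0,0],
    [0,0,0,0,0,0,0],
    [0,0,0,0,0,0,0],
    [0,0,0,0,0,0,0]
  ]
}}

```text
time_s: 5.45
ee_pos: [0.4444, -0.2697, 0.0355]
eef_rot: [-3.141, 0.005, -0.177]
force: [-19.4, 3.4, 15.8]
grip_width: 0.0003
grip_force: 10.3
```

The force rose to 19 N, so the block's foot is against the edge. I'll back off, rise and push high.

{"name": "servo_tool", "arguments": {
  "plan": [
    [0,-0.008,0,0,0,0,0],
    [0,0,0,-0.035,0,0,0],
    [0,0,0,0,0,0,0],
    [0,0.006,0,0,0,0,0],
    [0,0.004,0,0,0,0,0],
    [0,0.004,0,0,0,0,0],
    [0,0.004,0,0,0,0,0],
    [0,0,0,0,0,0,0]
  ]
}}

```text
time_s: 6.45
ee_pos: [0.4564, -0.2719, 0.0702]
eef_rot: [-3.142, -0.0, -0.177]
force: [-1.7, 0.9, -0.1]
grip_width: 0.0008
grip_force: 0.6
```

```bash
python3 m.py; ls pics
```

```text
6.45 [ 0.4563923  -0.27190668  0.07022009] [-1.6601862   0.88843026 -0.06669805] tcp local -0.009917657858712712 -0.0002470075252316813
scene 0.084 [326. 173.] 365 ((-12.085992813110352, -109.22476959228516), (26.147510528564453, 77.9885025024414), 2.3786542415618896)
scene 0.084 [265. 210.] 183 ((22.430782318115234, 29.671876907348633), (18.499048233032227, 46.345027923583984), 89.58226013183594)
scene 0.056 [276. 222.] 196 ((5.5362653732299805, 26.05059051513672), (61.9466552734375, 33.90285873413086), 47.0332145690918)
side 0.084 [294. 185.] 485 ((24.104103088378906, 0.3712158203125), (45.584102630615234, 79.98223114013672), 0.21705862879753113)
side 0.056 [301. 206.] 162 ((4.114966869354248, 18.69443702697754), (75.50509643554688, 36.348609924316406), 52.15843963623047)
both.png
crop1.png
crop2.png
d1.png
s1.png
scene_43.png
scene_64.png
side_43.png
side_64.png
w1.png
```

It's tipping squarely about the edge. I'll keep going slowly.

{"name": "servo_tool", "arguments": {
  "plan": [
    [0,0.004,0,0,0,0,0],
    [0,0.004,0,0,0,0,0],
    [0,0.004,0,0,0,0,0],
    [0,0.003,0,0,0,0,0],
    [0,0.003,0,0,0,0,0],
    [0,0.003,0,0,0,0,0],
    [0,0.003,0,0,0,0,0],
    [0,0.003,0,0,0,0,0]
  ]
}}

```text
time_s: 7.55
ee_pos: [0.4835, -0.2769, 0.0709]
eef_rot: [3.141, -0.002, -0.177]
force: [-0.3, -0.2, -0.0]
grip_width: 0.0007
grip_force: 0.0
```

{"name": "servo_tool", "arguments": {
  "plan": [
    [0,0.003,0,0,0,0,0],
    [0,0.003,0,0,0,0,0],
    [0,0.003,0,0,0,0,0],
    [0,0.003,0,0,0,0,0],
    [0,0,0,0,0,0,0],
    [0,0,0,0,0,0,0],
    [0,0,0,0,0,0,0],
    [0,0,0,0,0,0,0]
  ]
}}

```text
time_s: 8.55
ee_pos: [0.4945, -0.2788, 0.0705]
eef_rot: [3.142, -0.0, -0.177]
force: [-0.5, -0.6, -0.7]
grip_width: 0.0004
grip_force: 0.0
```

```bash
python3 m.py; ls pics
```

```text
8.55 [ 0.49445105 -0.278798    0.07048228] [-0.52246526 -0.55477755 -0.70621169] tcp local 0.028759772981417513 -0.00036805971902129433
scene 0.084 [319. 172.] 746 ((-2.0201969146728516, -108.80426025390625), (44.374847412109375, 80.09810638427734), 0.7610508799552917)
scene 0.056 [266. 210.] 805 ((44.21370315551758, -0.6537322998046875), (85.23614501953125, 78.73979949951172), 0.20403072237968445)
side 0.084 [319. 156.] 213 ((0.5261020660400391, -107.39617919921875), (42.95253372192383, 77.41127014160156), 1.287467122077942)
side 0.056 [283. 197.] 928 ((46.17318344116211, 0.12564849853515625), (80.77342987060547, 84.09208679199219), 89.81478118896484)
both.png
crop1.png
crop2.png
d1.png
s1.png
scene_43.png
scene_64.png
scene_85.png
side_43.png
side_64.png
side_85.png
w1.png
```

The block lies flat with its top at 56 mm. Its centre is about 16 mm in from the edge and within about 1° of square. I'll retreat upward and check.

{"name": "servo_tool", "arguments": {
  "plan": [
    [0,0,0,-0.03,0,0,0],
    [0,0,0,-0.04,0,0,0],
    [0,-0.03,0,-0.04,0,0,0],
    [0,-0.05,0,-0.03,0,0,0],
    [0,-0.05,0,0,0,0,0],
    [0,-0.04,0,0,0,0,0],
    [0,0,0,0,0,0,0],
    [0,0,0,0,0,0,0]
  ]
}}

```text
time_s: 9.65
ee_pos: [0.3276, -0.2491, 0.2107]
eef_rot: [3.141, -0.001, -0.177]
force: [0.0, -0.5, 0.2]
grip_width: 0.0002
grip_force: 0.0
```

```bash
python3 m.py; python3 - <<'E'
from h import *
a=shot('scene');cv2.imwrite('pics/fin.png',cv2.resize(a['pixels'][145:275,200:360],(640,520),interpolation=cv2.INTER_CUBIC)[:,:,::-1])
c,s=np.cos(-.176),np.sin(-.176);P=cloud(a);L=(P[...,:2]-np.array([.4662,-.2734]))@np.array([[c,s],[-s,c]]).T
m=(abs(P[...,2]-.056)<.012)&(abs(L[...,1])<.03)&(abs(L[...,0]-.045)<.035)
A=np.c_[L[m],np.ones(m.sum())]; f=np.linalg.lstsq(A,P[m][:,2],rcond=None)[0]; print('top tilt',f)
E
```

```text
9.65 [ 0.32763862 -0.249068    0.21072655] [ 0.04592001 -0.47791063  0.1837069 ] tcp local -0.1406812369432381 -0.0003049767183469776
scene 0.084 [319. 172.] 744 ((-1.6685619354248047, -108.7790756225586), (45.35718536376953, 78.61785125732422), 1.0249547958374023)
scene 0.056 [266. 205.] 1150 ((44.54444885253906, -0.3543548583984375), (78.4649658203125, 85.47290802001953), 89.77445220947266)
side 0.084 [313. 155.] 488 ((0.22413253784179688, -107.77774810791016), (43.031002044677734, 80.17184448242188), 0.867386519908905)
side 0.056 [284. 196.] 978 ((46.218475341796875, 0.33354949951171875), (80.0761947631836, 84.38460540771484), 89.3888168334961)
top tilt [-0.02679651  0.01765662  0.05621355]
```

View pics/fin.png

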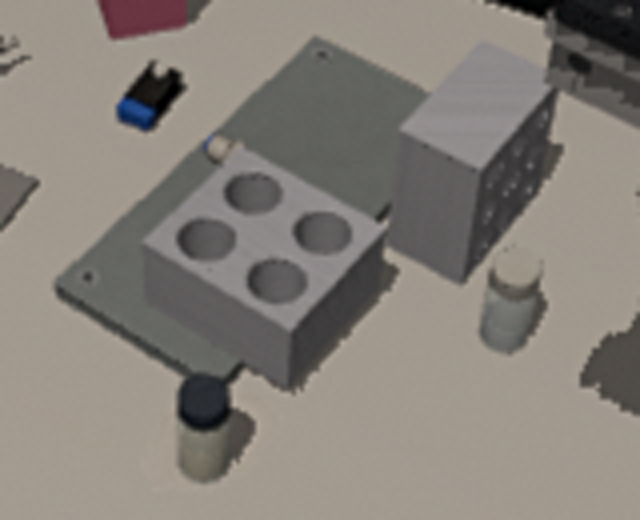

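The close-up shows the four-bore block flat on the plate with its bores up at crop (265,240). The nine-bore block is still standing at (490,160), and the vials and fitting are untouched.

```bash
python3 -c "
from station import ctrl
print(ctrl.hand_in())"
```

```text
the job is handed in; nothing more can be done
None
```

The four-bore block lies flat and square on the plate with its bores up, about 16 mm in from the edge. The nine-bore block still stands where it was, and the job is handed in; no verdict was returned.

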